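Face up the card decks and click the shelf stop in behind them

ROBOT

A 7-joint arm with a two-finger parallel gripper is mounted at the origin on a cart in front of the work surface, level with it; the furniture and walls round the work are solid. World frame = base frame: x ahead of the robot, y to its left, z up, the work surface at z = 0. Lengths are in m, angles in degrees, forces in N, time in s.
With the tool pointing down it reaches from about 0.425 to 1.025 m from the base axis. Payload 9.4 kg.
Tool frame: the origin (TCP) lies between the finger pads; the fingertips stand 19 mm ahead of it and the grasp point (between the pads) is the TCP; z points along the fingers, y is the line along which they close (so a half turn about z gives the same grasp; the last joint's range is limited). The gripper opens to 93 mm and grips with 3 to 60 N. Pads are 15 mm wide; open, the fingers measure 128 mm over their backs; the gripper's body (75 mm by 188 mm) begins 65 mm behind the grasp point.
Start: joints at [72.554, 34.337, -0.143, 91.639, 0.103, 54.024, -4.572], TCP at [0.164, -0.706, 0.238] pointing down, gripper open.
Joint ranges: [-147.43, 147.43], [-19.82, 112.94], [-74.19, 73.91], [6.32, 146.72], [-59.91, 239.91], [6.04, 106.73], [-150.56, 150.56]. Speed limits (degrees/s): [127.2, 127.2, 172.46, 172.46, 180, 180, 180].

INTERFACE

Orientations are given as a 3x3 rotation matrix whose columns are the frame's x, y, z axes.
In Python, from station import robot gives the robot as it stands.
- The arm moves only by the tool apply_moves, never from a script. Its argument "commands" is a list that holds one entry, the list of rows, each a list of 5 numbers: the finger opening in mm, from 0 to 93, then the shift along the world's x, y, z in mm, then the turn about the world's z in degrees. A call has 1 to 8 rows; each row shifts and turns the commanded pose from where the row before left it; what a row does not reach is not made up. A row lasts 1/12 s, in which the tool goes at most 41.7 mm and 7.16 degrees, less where a joint would pass 70% of its speed; a pose out of reach is approached as far as the arm can. A call is refused whole if a number of a shift passes 41.7 or a number of a turn 7.16, either way. A call with a gripper value outside its range is refused whole. The fingers move at their own pace and stop on an object; "squeeze" is the grip in N (left out, the last holds). Time passes only in rows, so rows that do not move let the fingers close. It gives the time, the measured TCP pose, the force, the opening and the grip force at its end, in the units of the state.
- robot.sense(): the state, without advancing time (a new reading comes with each control period).
- robot.capture(name): name is "scene" or "side" or "wrist"; returns a dict with "frame" (480x640x3 uint8, red, green, blue), "intrinsics" (3x3 intrinsics, pixels), "world_from_camera" (4x4, takes a point from camera to world coordinates); the wrist camera has in their place "T_tool_cam" (4x4, takes a point from camera to tool coordinates, whose origin is the TCP and whose axes are the flange's). Camera axes: x right, y down, z forward; pixel columns grow to the right and rows downward; lengths in m; the calibration is good to about 2 mm. A picture is of the moment at which its call begins: read the wrist's pose just before it. There is no depth.
- robot.hand_in(): hands the job in; it is judged then, once.
Trained networks look in the newest picture that a camera, given by its name, has taken for a name from the list of things; names that differ only in an ending like _2 or _b are one class to them, and where a whole thing is asked for, a point or a joint stands for the part that bears it (a point fixed in the world has none). Each returns a list of dicts, best first, with "conf" (0 to 1); they miss things now and then, are a little off and sometimes report something else, mostly with a low value. They report only what shows in the picture. A call takes as long as a camera call. They do not tell look-alikes from the thing itself.
- robot.find_in(query, camera): "location" ([column, row] in pixels, amid what is visible of it).
- robot.mark_of(query, camera): "location" ([column, row] in pixels: a listed point, or the origin of a listed thing).
The state is a dict: "time_s": time; "joint_pos": joint angles; "qd": joint speeds; "joint_efforts": joint torques, N m; "position": TCP position; "orientation": TCP orientation; "wrist_force": force on the tool from outside, world axes, zero at the start; "torque": the same for the moment, N m; "width": finger opening in m; "grasp_force": force on a finger pad.
Only numpy, scipy, OpenCV 4.12 (cv2) and the standard library are available. Lean on these libraries where they do the work, as an engineer would, in place of code of your own. Each camera call takes 0.05 s, during which the arm holds its last target. There are 200 camera calls.

TASK

Tidy the row of three card decks in the plywood counter rack: push the deck that sticks out back against the rack's back wall, in line with the others, and push the green sliding stop along its rail so that it closes the row up against the end panel and clicks into the last slot before the row goes tight (the orange knob drops). Only push, gently, with the fingertips: do not pick up, tip or crush the decks, and leave the other goods on the table where they are.

Things in the scene. Friction and masses are not known exactly. Their poses are not given: they have to be found in the camera images.
- deck_rack: pale plywood counter rack for card decks, fixed to the table, 126 mm deep, 225 mm long. Origin on the table under the rack; own x to the back, y left, z up. Floor top at z = 10 mm, open front edge at x = -60 mm. Closed end panel at the right: inner face at y = -115 mm, x from -22 mm to the back wall, 118 mm high. Left end open, floor ends at y = 100 mm
- back_wall (a point): point on the front face of the rack's back wall behind the row, 59 mm above the table; the face lies at rack x = 48 mm, is 85 mm high, and carries the slotted rail (top at 99 mm)
- stop (a joint): sliding stop: green steel plate 67 mm deep, 4 mm thick, 13 to 105 mm above the table, on a black saddle that rides the rail. Value in m, 0 to 0.100, grows as it slides right (rack -y) to the decks. Click slots at 0.004, 0.035, 0.066, 0.097; three decks closed up need 0.066, with 3 mm of play left in the row: from about 0.069 the row is tight
- stop_pin (a joint): orange knob on the saddle, on a sprung roller pin. Value in m: 0 = riding high on the rail, about 0.004 = dropped into a slot (knob top falls from 130 to 126 mm above the table). Within 5 mm of a slot it pulls the stop in by itself; 6 to 9 N along the rail push the stop out and on. Between slots the stop slides with 1 to 2 N, plus about 1 N per deck pushed
- stop_pad (a point): middle of the left-hand face of the black ribbed push pad (36 wide, 30 mm tall) on the stop plate, 66 mm above the table, facing rack +y; moves with the stop. Clear to its left, except the saddle at its back end (rack x 40 to 72 mm, over 87 mm up, reaching 28 mm left of the pad) and a foot plate (up to 15 mm, 22 mm to the left)
- click_point (a point): fixed to the rack: where the middle of the push pad's face (point stop_pad) lies when the stop has clicked into the slot for three decks
- deck_a: card deck in a blue tuck box with a white printed spine, loose, standing on end in the rack, narrow spine to the front: 66 mm deep, 30 thick, 98 tall, about 0.17 kg. Origin in the middle of its left flat side (33 mm behind the spine, 49 mm above its foot); own x runs from the spine to its back, own y up, own z to the right through the 30 mm thickness
- deck_a_spine (a point): middle of the spine (front face, 30 x 98 mm) of deck_a, 59 mm above the table
- deck_b: card deck in a blue tuck box with a white printed spine, loose, standing on end in the rack, narrow spine to the front: 66 mm deep, 30 thick, 98 tall, about 0.17 kg. Origin in the middle of its left flat side (33 mm behind the spine, 49 mm above its foot); own x runs from the spine to its back, own y up, own z to the right through the 30 mm thickness
- deck_b_spine (a point): middle of the spine (front face, 30 x 98 mm) of deck_b, 59 mm above the table
- deck_c: card deck in a blue tuck box with a white printed spine, loose, standing on end in the rack, narrow spine to the front: 66 mm deep, 30 thick, 98 tall, about 0.17 kg. Origin in the middle of its left flat side (33 mm behind the spine, 49 mm above its foot); own x runs from the spine to its back, own y up, own z to the right through the 30 mm thickness
- deck_c_spine (a point): middle of the spine (front face, 30 x 98 mm) of deck_c, 59 mm above the table
- tub_orange: bystander: orange lidded putty tub, 78 mm across, 42 mm high, origin under its centre
- tub_green: bystander: green lidded putty tub, 78 mm across, 42 mm high, origin under its centre
- tag_pack: bystander: pack of tags 88 x 62 x 14 mm lying on the table to the right of the rack, origin under its centre
Things that resemble listed ones, but are neither listed nor needed, are in the scene too. What is shaped like the deck_b but yellow is not meant.

How it is judged:
By the outcome, as a careful person would: the job done as asked, in the order asked, and still so for the second after the job is handed in, with the robot touching nothing.
It also fails if it takes over 58 s, if anything falls off the work surface, if the arm or the gripper's body presses on something with over 40 N, if the wrist force passes 120 N, or if a joint passes its speed limit or range.

## Working session

There is one attempt and no reset: what is moved stays moved. The work goes in short steps, Python scripts to look and compute and a tool call to move; the robot and the scene stay as the last step left them, time stands still between calls to the robot, and variables do not carry over. Pictures are saved under pics/ and viewed, at most 13 in all, crops included, and the job is handed in when it is done.

Besides the shell and the picture viewer there is one more tool, called as a command line: name --argument value ..., lists and objects as JSON in quotes. apply_moves: Moves the arm, as the interface text tells. Its arguments: {"type":"object","properties":{"commands":{"type":"array"},"squeeze":{"type":"number"}},"required":["commands"]}

```bash
mkdir -p pics; cat > h.py <<'E'
from station import robot
import numpy as np, cv2
def shot(cam,name=None):
    r=robot.capture(cam)
    if name: cv2.imwrite(f'pics/{name}.png',r['frame'][:,:,::-1])
    return r
E
python3 - <<'E'
from h import *
s=robot.sense(); print(s['time_s'],s['position'],s['orientation'],s['wrist_force'])
for c in ['scene','side']:
    r=shot(c,c+'0'); print(c,np.round(r['intrinsics'],1).tolist(),np.round(r['world_from_camera'],4).tolist())
    for q in ['deck_rack','back_wall','stop_pad','click_point','deck_a_spine','deck_a','stop','stop_pin','tub_orange']:
        print(q,[(np.round(d['location']).tolist(),round(d['conf'],2)) for d in robot.mark_of(q,c)][:6])
a=cv2.imread('pics/scene0.png');b=cv2.imread('pics/side0.png')
E
```

```text
0.0 [ 0.16359786 -0.70583057  0.23677209] [[ 9.74156883e-01  2.25871952e-01 -4.78221376e-04]
 [ 2.25872419e-01 -9.74155780e-01  1.47230601e-03]
 [-1.33309486e-04 -1.54227405e-03 -9.99998802e-01]] [ 0.40692198  0.51634131 -0.76137328]
scene [[561.8, 0.0, 322.9], [0.0, 561.8, 236.7], [0.0, 0.0, 1.0]] [[-0.8379, -0.429, 0.3376, 0.1807], [-0.5459, 0.658, -0.5187, 0.2428], [0.0004, -0.6188, -0.7855, 0.9602], [0.0, 0.0, 0.0, 1.0]]
deck_rack [([345.0, 316.0], 0.92), ([385.0, 289.0], 0.19)]
back_wall [([346.0, 266.0], 0.63)]
stop_pad [([338.0, 307.0], 0.76)]
click_point [([345.0, 291.0], 0.91)]
deck_a_spine [([364.0, 295.0], 0.71)]
deck_a [([246.0, 203.0], 0.93), ([366.0, 289.0], 0.9), ([349.0, 296.0], 0.73), ([358.0, 271.0], 0.64)]Traceback (most recent call last):
  File "<stdin>", line 6, in <module>
ValueError: it knows: back_wall, click_point, deck, deck_a_spine, deck_b_spine, deck_c_spine, deck_rack, stop_pad, tag_pack, tub_green, tub_orange
```

View pics/scene0.png

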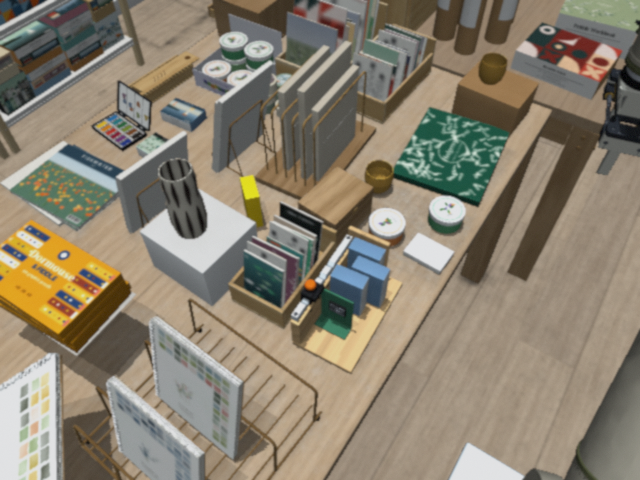

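The scene shows the rack around (345,310), with the green stop at (336,312), the orange knob at (311,285), and three blue decks at about (348,290), (372,280) and (370,255). The yellow look-alike stands at (251,200), away from the rack. Next I'll take the side view.

```bash
python3 - <<'E'
from h import *
r1=shot('scene'); r=shot('side','side0')
print(np.round(r['intrinsics'],1).tolist(),np.round(r['world_from_camera'],4).tolist())
pts={}
for c,rr in [('scene',r1),('side',r)]:
    for q in ['deck_rack','back_wall','stop_pad','click_point','deck_a_spine','deck','tub_orange','tub_green','tag_pack']:
        m=robot.mark_of(q,c); print(c,q,[(np.round(d['location']).tolist(),round(d['conf'],2)) for d in m][:6])
        if m: pts[c,q]=m[0]['location']
def P(r): return r['intrinsics']@np.linalg.inv(r['world_from_camera'])[:3]
for q in ['deck_rack','back_wall','stop_pad','click_point','tub_orange','tub_green','tag_pack']:
    if ('scene',q) in pts and ('side',q) in pts:
        X=cv2.triangulatePoints(P(r1),P(r),np.array(pts['scene',q],float).reshape(2,1),np.array(pts['side',q],float).reshape(2,1)); print(q,np.round((X[:3]/X[3]).ravel(),4))
x0,y0=215,190
im=r1['frame'][180:380,240:480,::-1]
cv2.imwrite('pics/crop0.png',cv2.resize(im,(720,600),interpolation=cv2.INTER_CUBIC))
E
```

```text
[[466.7, 0.0, 319.3], [0.0, 466.7, 237.6], [0.0, 0.0, 1.0]] [[-0.8428, -0.2681, 0.4667, 0.1085], [-0.5382, 0.4159, -0.7331, 0.3371], [0.0025, -0.869, -0.4948, 0.543], [0.0, 0.0, 0.0, 1.0]]
scene deck_rack [([365.0, 296.0], 0.73), ([347.0, 321.0], 0.57)]
scene back_wall [([345.0, 266.0], 0.62), ([443.0, 220.0], 0.34)]
scene stop_pad [([339.0, 308.0], 0.68), ([428.0, 254.0], 0.49), ([386.0, 230.0], 0.39)]
scene click_point [([349.0, 294.0], 0.96)]
scene deck_a_spine [([364.0, 297.0], 0.71), ([378.0, 270.0], 0.63)]
scene deck [([368.0, 287.0], 0.84), ([246.0, 201.0], 0.74), ([358.0, 272.0], 0.7), ([349.0, 298.0], 0.58), ([366.0, 296.0], 0.57)]
scene tub_orange [([382.0, 231.0], 0.68)]
scene tub_green [([442.0, 223.0], 0.68)]
scene tag_pack [([428.0, 255.0], 0.82)]
side deck_rack [([334.0, 314.0], 0.76), ([338.0, 278.0], 0.42)]
side back_wall [([328.0, 259.0], 0.88)]
side stop_pad []
side click_point [([338.0, 279.0], 0.92)]
side deck_a_spine [([351.0, 281.0], 0.88)]
side deck [([335.0, 282.0], 0.87), ([235.0, 222.0], 0.66), ([354.0, 273.0], 0.61)]
side tub_orange [([372.0, 253.0], 0.8)]
side tub_green [([426.0, 245.0], 0.59)]
side tag_pack [([418.0, 267.0], 0.96)]
deck_rack [ 0.475  -0.344  -0.0775]
back_wall [ 0.4898 -0.3032  0.0729]
click_point [ 0.4487 -0.2589  0.0676]
tub_orange [ 0.494  -0.4837 -0.0098]
tub_green [ 0.3925 -0.5628  0.0062]
tag_pack [ 0.3779 -0.4709  0.0028]
```

View pics/side0.png

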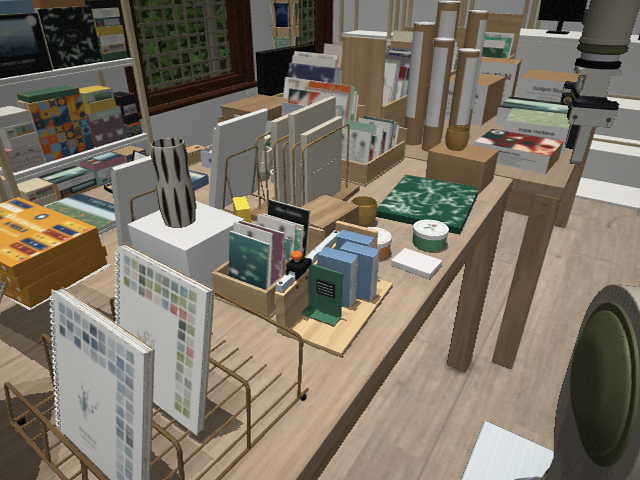

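View pics/crop0.png

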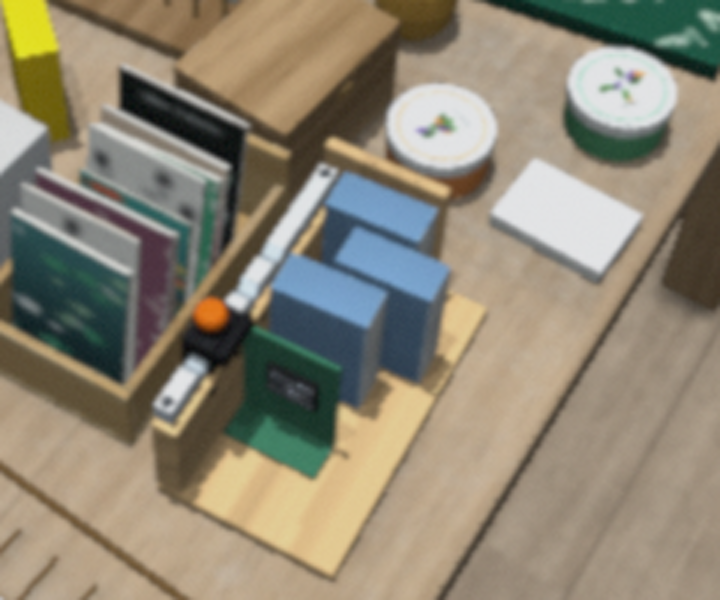

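The middle deck sticks out towards the front (its spine is at crop (410,320)). The other two stand back, and the stop is on their left. Next I'll fit the rack pose from its known corners.

```bash
cat >> h.py <<'E'
from scipy.optimize import least_squares
def proj(r,X,T=None):
    T=r['world_from_camera'] if T is None else T
    c=np.linalg.inv(T)@np.r_[X,1]; p=r['intrinsics']@c[:3]; return p[:2]/p[2]
def rack2w(p,X):
    c,s=np.cos(p[2]),np.sin(p[2]); return np.array([p[0]+c*X[0]-s*X[1],p[1]+s*X[0]+c*X[1],X[2]])
E
python3 - <<'E'
from h import *
r1=shot('scene'); r2=shot('side','side1')
obs=[(r1,(-.060,.1,.01),(351,372)),(r1,(-.06,-.125,.01),(401.3,282.8)),(r1,(-.022,-.115,.118),(386,245)),
(r2,(-.060,.1,.01),(343,353)),(r2,(-.06,-.125,.01),(391.5,281.5))]
def f(p): return np.concatenate([proj(r,rack2w(p,X))-u for r,X,u in obs])
best=min((least_squares(f,[.45,-.33,y],loss='soft_l1') for y in np.radians([-90,-45,0,45,90])),key=lambda s:s.cost)
p=best.x; print(p,np.degrees(p[2]),np.round(f(p),1))
np.save('rack.npy',p)
for n,X in dict(c1=(.048,.1,.01),bw=(.048,-.05,.059),pt=(-.022,-.115,.118),pb=(.048,-.115,.118)).items():
    print(n,np.round(rack2w(p,X),3),np.round(proj(r1,rack2w(p,X))),np.round(proj(r2,rack2w(p,X))))
im=r2['frame'][200:380,240:456,::-1]
cv2.imwrite('pics/crop1.png',cv2.resize(im,None,fx=3.3,fy=3.3,interpolation=cv2.INTER_CUBIC))
E
```

```text
[ 0.44373424 -0.24682161  0.08256258] 4.730487512801728 [ 0.6 -0.2 -0.1 -2.2  0.8 -0.4 -0.8  2.1 -0.3  1.7]
c1 [ 0.483 -0.143  0.01 ] [300. 346.] [285. 334.]
bw [ 0.496 -0.293  0.059] [337. 273.] [325. 267.]
pt [ 0.431 -0.363  0.118] [387. 245.] [375. 233.]
pb [ 0.501 -0.357  0.118] [354. 231.] [341. 225.]
```

View pics/crop1.png

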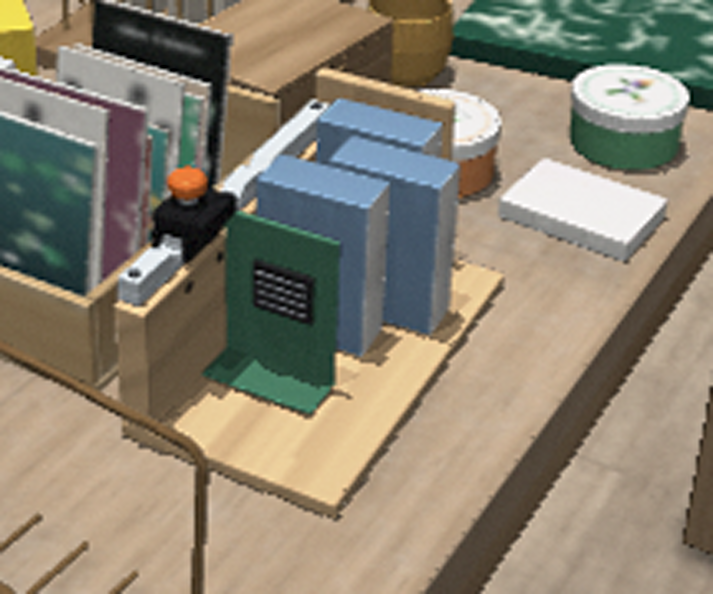

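The fit is good to about 2 px: rack at (0.444, -0.247), yaw 4.7°. Candidates:
- The three blue decks in the rack, at scene (348,290), (372,280) and (370,255). The middle one (372,280) sticks out, so that is the one to push.
- The yellow box at (251,200), which is rejected.

The crop confirms the choice. Next I'll move closer for a wrist view.

apply_moves --commands '[[[0,17,40,2,-1],[0,20,40,2,-1],[0,20,40,2,-1],[0,20,40,2,-1],[0,20,40,2,-1],[0,20,40,2,-1],[0,20,40,0,-1],[0,20,40,0,-1.3]]]'

```text
time_s: 2.12
position: [0.3109, -0.4056, 0.2492]
orientation: [[0.997, 0.082, 0.001], [0.082, -0.997, -0.001], [0.001, 0.001, -1.0]]
wrist_force: [1.1, -0.3, -0.7]
width: 0.0442
grasp_force: 0.0
```

```bash
python3 - <<'E'
from h import *
p=np.load('rack.npy')
s=robot.sense(); r=shot('wrist','w0'); print(s['position'],s['wrist_force'],np.round(r['T_tool_cam'],3).tolist())
T=np.eye(4);T[:3,:3]=s['orientation'];T[:3,3]=s['position'];W=T@r['T_tool_cam']
for q in ['deck_a_spine','deck','stop_pad','click_point','back_wall','deck_rack']:
    print(q,[(np.round(d['location']).tolist(),round(d['conf'],2)) for d in robot.mark_of(q,'wrist')][:6])
im=r['frame'][:,:,::-1].copy()
for X in [(-.06,.1,.01),(-.06,-.125,.01),(-.022,-.115,.118),(.048,-.115,.118),(-.018,-.115,.108),(-.018,-.022,.108)]:
    u=proj(r,rack2w(p,X),W); print(X,np.round(u)); cv2.drawMarker(im,tuple(int(v) for v in u),(0,0,255),0,9)
cv2.imwrite('pics/w0m.png',im)
E
```

```text
[ 0.31089963 -0.40556609  0.24921236] [ 1.13132395 -0.3187889  -0.7259514 ] [[0.0, -0.953, -0.302, 0.085], [1.0, 0.0, -0.0, 0.001], [0.0, -0.302, 0.953, -0.147], [0.0, 0.0, 0.0, 1.0]]
deck_a_spine [([192.0, 92.0], 0.78)]
deck [([212.0, 84.0], 0.93), ([250.0, 52.0], 0.83), ([166.0, 50.0], 0.75)]
stop_pad [([127.0, 46.0], 0.76)]
click_point []
back_wall [([243.0, 4.0], 0.87)]
deck_rack []
(-0.06, 0.1, 0.01) [ 92. 135.]
(-0.06, -0.125, 0.01) [300. 135.]
(-0.022, -0.115, 0.118) [277.  82.]
(0.048, -0.115, 0.118) [273. -30.]
(-0.018, -0.115, 0.108) [278.  78.]
(-0.018, -0.022, 0.108) [158.  78.]
```

View pics/w0m.png

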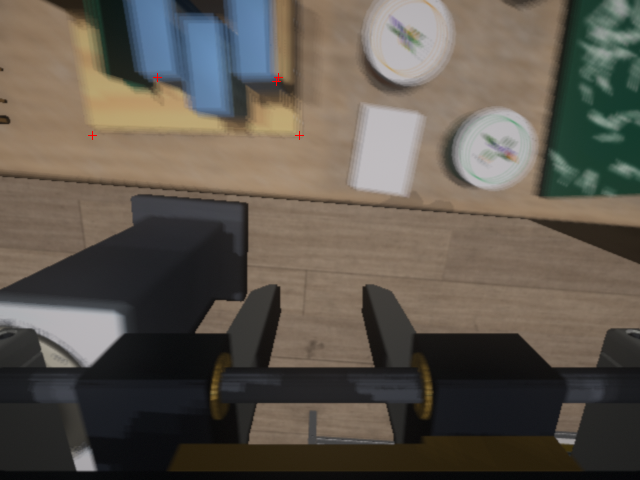

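The wrist view confirms the rack fit. The middle deck's top front edge runs from (194,111) to (232,118), and its neighbours' edges sit at row 80. I'll work out its place in rack coordinates.

```bash
cat >> h.py <<'E'
def wcam(s,r):
    T=np.eye(4);T[:3,:3]=s['orientation'];T[:3,3]=s['position'];return T@r['T_tool_cam']
def unproj(r,W,u,z):
    d=W[:3,:3]@np.linalg.solve(r['intrinsics'],[u[0],u[1],1]); return W[:3,3]+d*(z-W[2,3])/d[2]
def w2rack(p,X):
    c,s=np.cos(p[2]),np.sin(p[2]); a=X[0]-p[0];b=X[1]-p[1]; return np.array([c*a+s*b,-s*a+c*b,X[2]])
E
python3 - <<'E'
from h import *
p=np.load('rack.npy'); s=robot.sense(); r=shot('wrist'); W=wcam(s,r)
print(s['width'])
for n,u,z in [('midL',(194,111),.108),('midR',(232,118),.108),('leftL',(139,80),.108),('leftR',(180,80),.108),('rightL',(235,82),.108),('rightR',(275,81),.108),('pad',(127,46),.066)]:
    print(n,np.round(w2rack(p,unproj(r,W,u,z))*1000,1))
for q in [(-.075,0,.06)]: pass
print('tcp rack',w2rack(p,s['position'])*1000)
# rack wire base
r1=shot('scene'); print(np.round(w2rack(p,unproj(r1,r1['world_from_camera'],(317,415),0))*1000),np.round(w2rack(p,unproj(r1,r1['world_from_camera'],(317,387),.05))*1000),np.round(w2rack(p,unproj(r1,r1['world_from_camera'],(240,455),.05))*1000))
E
```

```text
0.01641476942373418
midL [-43.5 -50.5 108. ]
midR [-48.7 -80.2 108. ]
leftL [-21.  -10.5 108. ]
leftR [-21.1 -42.2 108. ]
rightL [-22.5 -84.6 108. ]
rightR [ -21.9 -115.7  108. ]
pad [11.7 15.9 66. ]
tcp rack [-147.00181369 -150.27258422  248.9094891 ]
[-41. 196.   0.] [-27. 170.  50.] [ 25. 327.  50.]
```

Middle deck: spine is at rack x ≈ -44 to -49 and y ≈ -65, slightly turned. The pad is at y ≈ 16, so the stop is in its 0.035 slot. I'll bring the closed fingertips in front of the spine.

apply_moves --commands '[[[0,19,29,-5,0],[0,19,29,-20,0],[0,19,29,-30,0],[0,0,0,-40,0],[0,0,0,-40,0],[0,0,0,-30,0],[0,0,0,-20,0],[0,0,0,0,0]]]'

```text
time_s: 3.23
position: [0.364, -0.3226, 0.0629]
orientation: [[0.997, 0.082, -0.005], [0.082, -0.997, 0.003], [-0.005, -0.004, -1.0]]
wrist_force: [0.6, -0.9, 0.5]
width: 0.0004
grasp_force: 0.0
```

```bash
python3 - <<'E'
from h import *
p=np.load('rack.npy'); s=robot.sense(); r=shot('wrist','w1')
print(w2rack(p,s['position'])*1000,s['wrist_force'],s['width'],s['time_s'])
r1=shot('side');im=r1['frame'][200:380,240:456,::-1]
cv2.imwrite('pics/s1.png',np.hstack([cv2.resize(im,(400,333)),cv2.resize(r['frame'][:,:,::-1],(400,333))]))
E
```

```text
[-85.7464237  -68.98686803  62.91188677] [ 0.64648874 -0.8770715   0.53003645] 0.0003596389626510166 3.2333
```

View pics/s1.png

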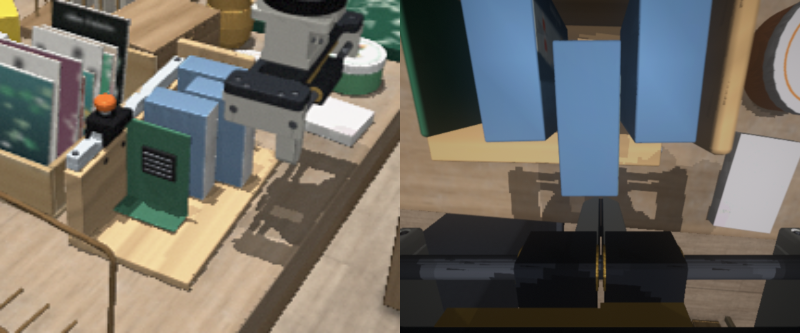

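The fingertips stand in front of the middle deck, about 3 mm to its right. I'll correct that and push gently.

apply_moves --commands '[[[0,6,4,0,0],[0,8,0.7,0,0],[0,6,0.5,0,0],[0,4,0.3,0,0],[0,4,0.3,0,0],[0,4,0.3,0,0],[0,4,0.3,0,0],[0,4,0.3,0,0]]]'

```text
time_s: 4.0
position: [0.4055, -0.3162, 0.0667]
orientation: [[0.997, 0.083, -0.001], [0.083, -0.997, 0.0], [-0.001, -0.0, -1.0]]
wrist_force: [-2.5, -0.0, 3.2]
width: 0.0007
grasp_force: 1.3
```

apply_moves --commands '[[[0,3,0.25,0,0],[0,3,0.25,0,0],[0,3,0.25,0,0],[0,0,0,0,0]]]'

```text
time_s: 4.33
position: [0.4155, -0.3154, 0.0665]
orientation: [[0.997, 0.083, 0.001], [0.083, -0.997, -0.0], [0.001, 0.0, -1.0]]
wrist_force: [0.0, 0.3, -0.4]
width: 0.0003
grasp_force: 0.1
```

```bash
python3 - <<'E'
from h import *
p=np.load('rack.npy'); s=robot.sense(); r=shot('wrist','w2')
print(w2rack(p,s['position'])*1000,s['wrist_force'],s['width'],s['time_s'])
r1=shot('side');im=r1['frame'][200:380,240:456,::-1]
cv2.imwrite('pics/s2.png',np.hstack([cv2.resize(im,(400,333)),cv2.resize(r['frame'][:,:,::-1],(400,333))]))
E
```

```text
[-33.76474559 -66.0279061   66.48393286] [ 0.02284137  0.32996562 -0.35340387] 0.0002848233763256271 4.3333
```

View pics/s2.png

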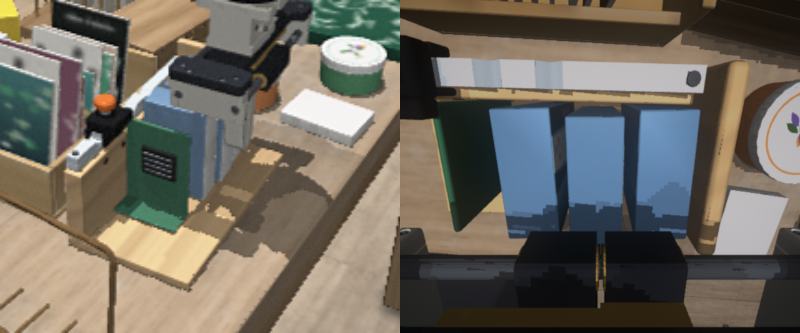

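The middle deck is nearly in line: its back edge is at crop row 116 and its neighbours' at 109, about 4 mm short. I'll push on until the force rises.

apply_moves --commands '[[[0,1.5,0.1,0,0],[0,1.5,0.1,0,0],[0,1,0.1,0,0],[0,0,0,0,0]]]'

```text
time_s: 4.77
position: [0.4189, -0.3152, 0.0666]
orientation: [[0.997, 0.083, 0.0], [0.083, -0.997, -0.0], [0.0, 0.0, -1.0]]
wrist_force: [-1.2, -0.5, -0.6]
width: 0.0006
grasp_force: 0.3
```

apply_moves --commands '[[[0,1,0.1,0,0],[0,1,0.1,0,0],[0,0,0,0,0]]]'

```text
time_s: 5.02
position: [0.4203, -0.3149, 0.0665]
orientation: [[0.997, 0.083, -0.001], [0.083, -0.997, 0.0], [-0.001, -0.0, -1.0]]
wrist_force: [-2.7, -0.3, 1.9]
width: 0.0003
grasp_force: 1.5
```

apply_moves --commands '[[[0,1,0.1,0,0],[0,1,0.1,0,0],[0,0,0,0,0]]]'

```text
time_s: 5.27
position: [0.4202, -0.3147, 0.0666]
orientation: [[0.997, 0.081, -0.004], [0.081, -0.997, 0.001], [-0.004, -0.001, -1.0]]
wrist_force: [-7.7, -0.1, 6.5]
width: 0.0005
grasp_force: 4.5
```

apply_moves --commands '[[[0,1,0.1,0,0],[0,1,0.1,0,0],[0,0,0,0,0]]]'

```text
time_s: 5.52
position: [0.4202, -0.3144, 0.0666]
orientation: [[0.997, 0.08, -0.007], [0.08, -0.997, 0.002], [-0.007, -0.002, -1.0]]
wrist_force: [-14.9, -0.5, 11.0]
width: 0.0009
grasp_force: 7.4
```

```bash
python3 - <<'E'
from h import *
p=np.load('rack.npy'); s=robot.sense(); r=shot('wrist','w3')
print(w2rack(p,s['position'])*1000,s['wrist_force'],s['width'],s['time_s'])
im=r['frame'][60:360,:,::-1]
cv2.imwrite('pics/w3c.png',im)
E
```

```text
[-29.00546506 -65.45532278  66.56079573] [-14.93481051  -0.53310628  10.96030616] 0.0008620188067898708 5.5167
```

View pics/w3c.png

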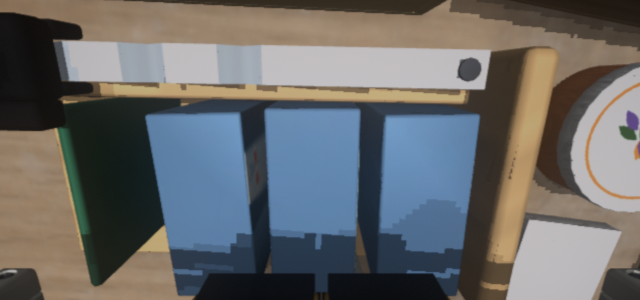

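The deck is seated: x stayed put while the force rose, and all the back edges line up at about row 110. I'll back off, lift, and go round to the left of the stop pad.

apply_moves --commands '[[[0,-5,-0.4,0,0],[0,-10,-0.8,0,0],[0,-25,-2,0,0],[0,0,0,30,0],[0,0,0,40,0],[0,0,0,40,0],[0,0,10,20,0],[0,0,30,0,0]]]'

```text
time_s: 6.23
position: [0.3867, -0.2819, 0.201]
orientation: [[0.997, 0.078, 0.009], [0.078, -0.997, -0.006], [0.008, 0.007, -1.0]]
wrist_force: [1.5, 0.2, 0.2]
width: 0.0003
grasp_force: 0.0
```

apply_moves --commands '[[[0,15,30,0,0],[0,20,30,0,0],[0,20,20,0,0],[0,5,5,0,0],[0,0,0,0,0],[0,0,0,0,0]]]'

```text
time_s: 6.73
position: [0.4444, -0.193, 0.1965]
orientation: [[0.996, 0.084, -0.0], [0.084, -0.996, -0.0], [-0.0, 0.0, -1.0]]
wrist_force: [-0.3, -0.5, -0.1]
width: 0.0004
grasp_force: 0.0
```

```bash
python3 - <<'E'
from h import *
p=np.load('rack.npy'); s=robot.sense(); r=shot('wrist','w4'); W=wcam(s,r)
print(w2rack(p,s['position'])*1000,s['position'],s['wrist_force'],s['width'],s['time_s'])
m=robot.mark_of('stop_pad','wrist'); print(m)
for d in m[:2]: print(w2rack(p,unproj(r,W,d['location'],.066))*1000)
r1=shot('side')
for q in ['stop_pad','click_point']:
  for d in robot.mark_of(q,'side')[:2]: print(q,d, w2rack(p,unproj(r1,r1['world_from_camera'],d['location'],.066))*1000)
im=r1['frame'][200:380,240:456,::-1]
cv2.imwrite('pics/s4.png',np.hstack([cv2.resize(im,(400,333)),cv2.resize(r['frame'][:,:,::-1],(400,333))]))
E
```

```text
[  5.05433346  53.59759231 196.46660841] [ 0.44435123 -0.19298977  0.19646661] [-0.3250386  -0.45107272 -0.07849616] 0.0003899549374502382 6.7333
[{'location': [359.5, 233.7], 'conf': 0.61}]
[10.20626477 20.04328053 66.        ]
stop_pad {'location': [324.1, 291.5], 'conf': 0.68} [ 9.48231296 29.67088633 66.        ]
stop_pad {'location': [426.3, 242.0], 'conf': 0.68} [ -96.40137709 -218.32583903   66.        ]
click_point {'location': [339.4, 279.2], 'conf': 0.76} [  2.29656053 -15.97107487  66.        ]
```

View pics/s4.png

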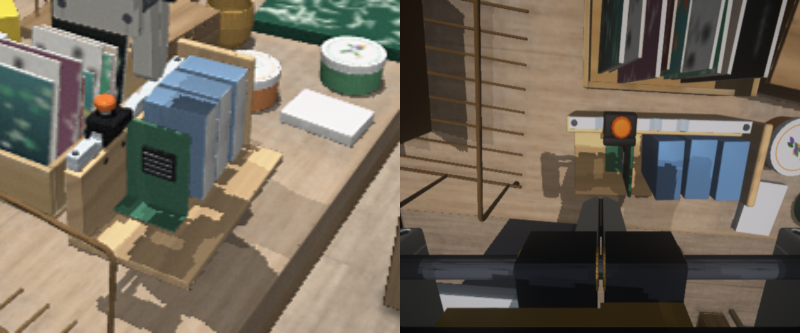

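All three decks now stand in line. The fingers are left of the pad (pad at combined-image column 625, fingers at 600). I'll shift 8 mm further left and descend.

apply_moves --commands '[[[0,4,8,0,0],[0,0,0,-20,0],[0,0,0,-30,0],[0,0,0,-30,0],[0,0,0,-25,0],[0,0,0,-17,0],[0,0,0,0,0],[0,0,0,0,0]]]'

```text
time_s: 7.65
position: [0.4482, -0.1845, 0.0741]
orientation: [[0.997, 0.083, -0.002], [0.083, -0.997, 0.001], [-0.002, -0.001, -1.0]]
wrist_force: [-0.1, 0.3, 1.2]
width: 0.0003
grasp_force: 0.0
```

```bash
python3 - <<'E'
from h import *
p=np.load('rack.npy'); s=robot.sense(); r=shot('wrist','w5'); W=wcam(s,r)
print(w2rack(p,s['position'])*1000,s['wrist_force'],s['time_s'])
r1=shot('side')
im=r1['frame'][200:380,240:456,::-1]
cv2.imwrite('pics/s5.png',np.hstack([cv2.resize(im,(400,333)),cv2.resize(r['frame'][:,:,::-1],(400,333))]))
E
```

```text
[ 9.63549874 61.77992282 74.09709734] [-0.1313022   0.30895493  1.16465835] 7.65
```

View pics/s5.png

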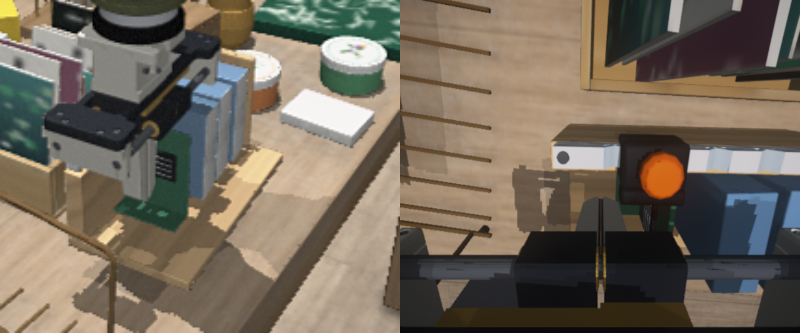

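The fingertip stands left of the pad and clear of it. I'll approach slowly to find contact.

apply_moves --commands '[[[0,0.4,-5,0,0],[0,0.4,-5,0,0],[0,0.2,-3,0,0],[0,0.2,-2,0,0],[0,0,0,0,0]]]'

```text
time_s: 8.17
position: [0.45, -0.2006, 0.075]
orientation: [[0.997, 0.082, 0.001], [0.082, -0.997, -0.0], [0.001, 0.001, -1.0]]
wrist_force: [-0.5, 0.3, 0.8]
width: 0.0007
grasp_force: 0.0
```

apply_moves --commands '[[[0,0.2,-2,0,0],[0,0.1,-1,0,0],[0,0,0,0,0]]]'

```text
time_s: 8.42
position: [0.4501, -0.2029, 0.0746]
orientation: [[0.997, 0.083, -0.0], [0.083, -0.997, -0.0], [-0.0, 0.0, -1.0]]
wrist_force: [0.5, 0.4, -0.1]
width: 0.0006
grasp_force: 0.0
```

apply_moves --commands '[[[0,0.2,-2,0,0],[0,0.1,-1,0,0],[0,0,0,0,0]]]'

```text
time_s: 8.67
position: [0.4504, -0.206, 0.0745]
orientation: [[0.997, 0.083, -0.0], [0.083, -0.997, -0.0], [-0.0, 0.0, -1.0]]
wrist_force: [-0.3, 0.2, 0.2]
width: 0.0004
grasp_force: 0.0
```

apply_moves --commands '[[[0,0.2,-2,0,0],[0,0.1,-1,0,0],[0,0,0,0,0]]]'

```text
time_s: 8.92
position: [0.4506, -0.2088, 0.0745]
orientation: [[0.997, 0.083, -0.0], [0.083, -0.997, 0.0], [-0.0, -0.0, -1.0]]
wrist_force: [-0.6, 0.7, 0.7]
width: 0.0006
grasp_force: 0.3
```

apply_moves --commands '[[[0,0.2,-2,0,0],[0,0.1,-1,0,0],[0,0,0,0,0]]]'

```text
time_s: 9.17
position: [0.4512, -0.2123, 0.0746]
orientation: [[0.997, 0.082, 0.0], [0.082, -0.997, -0.0], [0.0, 0.0, -1.0]]
wrist_force: [0.1, -0.4, 0.5]
width: 0.0005
grasp_force: 0.0
```

apply_moves --commands '[[[0,0.2,-1.5,0,0],[0,0.1,-1,0,0],[0,0,0,0,0]]]'

```text
time_s: 9.42
position: [0.4514, -0.2146, 0.0746]
orientation: [[0.997, 0.083, 0.0], [0.083, -0.997, -0.0], [0.0, 0.0, -1.0]]
wrist_force: [0.1, 0.6, -0.4]
width: 0.0004
grasp_force: 0.0
```

apply_moves --commands '[[[0,0.2,-2,0,0],[0,0.1,-1,0,0],[0,0,0,0,0]]]'

```text
time_s: 9.67
position: [0.4516, -0.2172, 0.0746]
orientation: [[0.997, 0.083, -0.0], [0.083, -0.997, 0.0], [-0.0, -0.0, -1.0]]
wrist_force: [0.5, 0.8, 0.1]
width: 0.0007
grasp_force: 0.4
```

apply_moves --commands '[[[0,0.2,-2,0,0],[0,0.1,-1,0,0],[0,0,0,0,0]]]'

```text
time_s: 9.92
position: [0.4517, -0.219, 0.0745]
orientation: [[0.996, 0.084, -0.001], [0.084, -0.996, 0.002], [-0.001, -0.002, -1.0]]
wrist_force: [-0.2, 6.2, 3.1]
width: 0.0006
grasp_force: 3.0
```

```bash
python3 - <<'E'
from h import *
p=np.load('rack.npy'); s=robot.sense(); r=shot('wrist','w6'); W=wcam(s,r)
print(w2rack(p,s['position'])*1000,s['wrist_force'],s['time_s'])
for c in ['scene','side']:
  r1=shot(c); R=r1['frame'].astype(int)
  m=((R[...,0]>180)&(R[...,1]<140)&(R[...,2]<80)).astype(np.uint8); m[:250]=0; m[:,:280]=0;m[310:]=0
  n,l,st,ce=cv2.connectedComponentsWithStats(m); i=1+np.argmax(st[1:,4]); print(c,st[i],ce[i],w2rack(p,unproj(r1,r1['world_from_camera'],ce[i],.12))*1000)
  cv2.imwrite(f'pics/{c}6.png',r1['frame'][:,:,::-1])
E
```

```text
[10.21914582 27.04936769 74.54229993] [-0.16096333  6.23600144  3.11605094] 9.9167
scene [308 275   8   8  46] [311.52173913 278.36956522] [ 65.06361562  20.67043554 120.        ]Traceback (most recent call last):
  File "<stdin>", line 7, in <module>
    return _wrapfunc(a, 'argmax', axis=axis, out=out, **kwds)
    return bound(*args, **kwds)
ValueError: attempt to get argmax of an empty sequence
```

I have contact at TCP y ≈ -0.2185, with 6 N on the detent. The click is about 31 mm on, at y ≈ -0.2495. I'll push on gently.

apply_moves --commands '[[[0,0.1,-1,0,0],[0,0.1,-1,0,0],[0,0.15,-2,0,0],[0,0.15,-2,0,0],[0,0.15,-2,0,0],[0,0.15,-2,0,0],[0,0,0,0,0]]]'

```text
time_s: 10.65
position: [0.4526, -0.231, 0.0746]
orientation: [[0.997, 0.082, -0.0], [0.082, -0.997, -0.0], [-0.0, 0.0, -1.0]]
wrist_force: [-0.5, 0.3, -1.3]
width: 0.0008
grasp_force: 0.2
```

apply_moves --commands '[[[0,0.15,-2,0,0],[0,0.15,-2,0,0],[0,0.15,-2,0,0],[0,0.15,-2,0,0],[0,0,0,0,0]]]'

```text
time_s: 11.07
position: [0.4531, -0.2386, 0.0745]
orientation: [[0.997, 0.082, -0.0], [0.082, -0.997, -0.0], [-0.0, -0.0, -1.0]]
wrist_force: [-1.3, 0.6, 0.1]
width: 0.0007
grasp_force: 0.7
```

apply_moves --commands '[[[0,0.15,-2,0,0],[0,0.15,-2,0,0],[0,0,0,0,0]]]'

```text
time_s: 11.32
position: [0.4536, -0.2427, 0.0746]
orientation: [[0.997, 0.082, 0.0], [0.082, -0.997, -0.0], [-0.0, 0.0, -1.0]]
wrist_force: [-1.7, 2.4, -0.8]
width: 0.0006
grasp_force: 0.9
```

apply_moves --commands '[[[0,0.15,-2,0,0],[0,0,0,0,0],[0,0,0,0,0]]]'

```text
time_s: 11.57
position: [0.4545, -0.245, 0.0747]
orientation: [[0.997, 0.082, 0.001], [0.082, -0.997, -0.001], [0.001, 0.001, -1.0]]
wrist_force: [0.4, -0.1, 0.9]
width: 0.0004
grasp_force: 0.0
```

apply_moves --commands '[[[0,0.15,-1.5,0,0],[0,0,0,0,0],[0,0,0,0,0]]]'

```text
time_s: 11.82
position: [0.4541, -0.246, 0.0746]
orientation: [[0.997, 0.083, 0.0], [0.083, -0.997, -0.0], [0.0, 0.0, -1.0]]
wrist_force: [0.9, 0.2, -0.4]
width: 0.0003
grasp_force: 0.0
```

```bash
python3 - <<'E'
from h import *
p=np.load('rack.npy'); s=robot.sense(); r=shot('wrist','w7'); W=wcam(s,r)
print(w2rack(p,s['position'])*1000,s['wrist_force'],s['time_s'])
r1=shot('side')
im=r1['frame'][200:380,240:456,::-1]
cv2.imwrite('pics/s7.png',np.hstack([cv2.resize(im,(400,333)),cv2.resize(r['frame'][:,:,::-1],(400,333))]))
E
```

```text
[ 1.04417763e+01 -6.44849791e-02  7.46345906e+01] [ 0.93269636  0.22582561 -0.38490106] 11.8167
```

The force dropped to zero as the stop moved ahead, so it seems to have clicked in. I'll back off and look.

apply_moves --commands '[[[0,-0.5,6,0,0],[0,-1,12,0,0],[0,-1,12,0,0],[0,0,0,30,0],[0,0,0,40,0],[0,0,0,40,0],[0,-10,0,30,0],[0,-30,0,0,0]]]'

```text
time_s: 12.58
position: [0.4168, -0.2151, 0.2196]
orientation: [[0.996, 0.086, 0.011], [0.086, -0.996, -0.003], [0.01, 0.004, -1.0]]
wrist_force: [1.1, -1.4, -0.4]
width: 0.0002
grasp_force: 0.0
```

apply_moves --commands '[[[0,-20,-20,0,0],[0,-10,-30,0,0],[0,0,-20,0,0],[0,0,0,0,0],[0,0,0,0,0]]]'

```text
time_s: 13.0
position: [0.3813, -0.2852, 0.2144]
orientation: [[0.997, 0.082, -0.0], [0.082, -0.997, 0.0], [-0.0, -0.0, -1.0]]
wrist_force: [-0.2, -0.0, 0.8]
width: 0.0005
grasp_force: 0.0
```

```bash
python3 - <<'E'
from h import *
p=np.load('rack.npy'); s=robot.sense(); r=shot('wrist','w8'); W=wcam(s,r)
print(w2rack(p,s['position'])*1000,s['wrist_force'],s['time_s'])
r1=shot('side')
for c,rr,WW in [('wrist',r,W),('side',r1,r1['world_from_camera'])]:
  for q in ['stop_pad','click_point']:
    for d in robot.mark_of(q,c)[:2]: print(c,q,np.round(d['location'],1),round(d['conf'],2), np.round(w2rack(p,unproj(rr,WW,d['location'],.066))*1000,1))
im=r1['frame'][215:365,260:440,::-1]
cv2.imwrite('pics/s8.png',np.hstack([cv2.resize(im,(400,333)),cv2.resize(r['frame'][:300,100:500,::-1],(400,333))]))
E
```

```text
[-65.40180463 -33.07522809 214.44826848] [-0.17417925 -0.03406986  0.83561415] 13.0
wrist stop_pad [347.2 144.7] 0.7 [ 12.1 -55.7  66. ]
wrist stop_pad [305.6 143.9] 0.63 [ 12.8 -20.9  66. ]
wrist click_point [304.  146.7] 0.62 [ 10.5 -19.5  66. ]
side stop_pad [336.4 280.4] 0.87 [  5.4 -10.1  66. ]
side click_point [339.5 278. ] 0.79 [  3.8 -19.4  66. ]
```

View pics/s8.png

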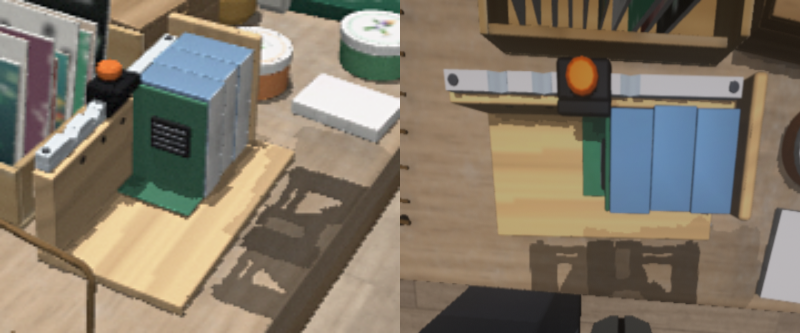

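The row is closed against the end panel, with front edges at rows 212–214 and back edges at 105–109. The saddle sits over the third slot (column 582, where the slot spacing predicts 584). The tubs and the tag pack look untouched, and the arm is clear. I'm handing in.

```bash
python3 -c "
from h import *
print(robot.hand_in())"
```

```text
the job is handed in; nothing more can be done
None
```

I pushed the protruding middle deck back against the wall and slid the stop until the row closed against the end panel; the job is handed in at about 13 s on the clock. I judged the click from the stop's position over the three-deck slot and the pushing force falling to zero, and did not measure the knob's 4 mm drop directly.

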